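# Release the jar from the ratchet jig

### The arm

A 6-joint arm with a two-finger parallel gripper is mounted at the origin on the work surface. World frame = base frame: x ahead of the robot, y to its left, z up, the work surface at z = 0. Lengths are in m, angles in rad, forces in N, time in s.
With the tool pointing down it reaches from about 0.225 to 0.875 m from the base axis. Payload 3.4 kg.
Tool frame: the origin (TCP) lies between the finger pads; the fingertips stand 17 mm ahead of it and the grasp point (between the pads) lies 2 mm behind it; y points along the fingers, z is the direction in which the jaws open and shut, and the axes are right-handed (so a half turn about y gives the same grasp; the last joint's range is limited). The gripper opens to 85 mm and grips with 20 to 120 N. Pads are 22 mm wide; open, the fingers measure 114 mm over their backs; the gripper's body (76 mm by 85 mm) begins 54 mm behind the grasp point. The pads swing forward as they close: fully open they stand 13 mm farther back than shut.
Start: joints at [-1.278, 0.276, 1.505, -0, 1.361, -0.121], TCP at [0.231, -0.527, 0.248] pointing down, gripper open.
Joint ranges: [-2.89, 2.89], [-0.75, 2.08], [0.22, 2.7], [-1.18, 4.32], [0.11, 2.71], [-2.7, 2.7]. Speed limits (rad/s): [2.57, 2.57, 3.14, 3.14, 3.14, 3.14].

### API

Orientations are given as a unit quaternion [w, x, y, z].
In Python, from rig import manip, get_image, camera_model, sign_off, spot_in, silhouettes, spot_point gives the robot as it stands.
- The arm moves only by the tool jog_arm, never from a script. Its argument "targets" is a list of rows, each a list of 3 entries, a list of its own where there are three numbers: the finger opening in m, from 0 to 0.0854, then the shift along the world's x, y, z in m, then the turn about the world's z in rad. In form: [[claw, [x, y, z], spin], ...]. A call has 1 to 10 rows; each row shifts and turns the commanded pose from where the row before left it; what a row does not reach is not made up. A row lasts 1/8 s, in which the tool goes at most 62.5 mm and 10.7 degrees, less where a joint would pass 70% of its speed; a pose out of reach is approached as far as the arm can. A call with a gripper value outside its range is refused whole. The fingers move at their own pace and stop on an object; "force" is the grip in N (left out, the last holds). Time passes only in rows, so rows that do not move let the fingers close. It gives the time, the measured TCP pose, the force and the opening at its end, in the units of the state.
- manip.get_state(): the state, without advancing time (a new reading comes with each control period).
- get_image(name): name is "scene" or "top"; returns (picture, depth): 400x640x3 uint8, red, green, blue; 400x640 float32, m along the optical axis (not along the pixel's ray), 0 where there is no reading.
- camera_model(name): a dict with "mtx" (3x3 intrinsics, pixels), "world_from_camera" (4x4, takes a point from camera to world coordinates). Camera axes: x right, y up, looking along -z (the intrinsics and any distortion apply to the point x, -y, -z); pixel columns grow to the right and rows downward; lengths in m; the calibration is good to about 2 mm. A picture is of the moment at which its call begins. camera_model takes no time and is no camera call.
- sign_off(): hands the job in, once; it reports no verdict.
Trained networks look in the newest picture that a camera, given by its name, has taken for a name from the list of things; names that differ only in an ending like _2 or _b are one class to them, and where a whole thing is asked for, a point or a joint stands for the part that bears it (a point fixed in the world has none). Each returns a list of dicts, best first, with "score" (0 to 1); they miss things now and then, are a little off and sometimes report something else, mostly with a low value. They report only what shows in the picture. A call takes as long as a camera call.
- spot_in(name, camera): "position" ([column, row] in pixels, amid what is visible of it).
- silhouettes(name, camera): "mask" (400x640 bool, what is visible of it) and "position" ([column, row] in pixels, amid what is visible of it).
- spot_point(name, camera): "position" ([column, row] in pixels: a listed point, or the origin of a listed thing).
The state is a dict: "clock": time; "qpos": joint angles; "qd": joint speeds; "effort": joint torques, N m; "position": TCP position; "ee_rot": TCP orientation; "contact_force": force on the tool from outside, world axes, zero at the start; "moment": the same for the moment, N m; "width": finger opening in m.
Only numpy, scipy, OpenCV 4.12 (cv2) and the standard library are available. Lean on these libraries where they do the work, as an engineer would, in place of code of your own. Each camera call takes 0.05 s, during which the arm holds its last target.

### The job

One of the two packing jigs has a jar of peppers locked in it. On that jig, flip the ratchet pawl back so that it lies over clear of the rack, then draw the pusher fully back to its stop so that the jar is free to be lifted out. Do not knock the jar out of its seat and do not release the pawl of the empty jig.

Things in the scene. Friction and masses are not known exactly. Their poses are not given: they have to be found in the camera images.
- pawl (a joint): Ratchet pawl of the jig that holds the jar (rad). 0 to 0.25: engaged, nose in the rack's teeth, lever leaning up to 30 deg from upright towards the jar; the pusher can go back 12 mm at most. Grows as the lever swings over the top, away from the jar: 0.52 upright, 1.57 fully flipped, leaning 60 deg away. Turns with under 1 N; past upright it falls over by its weight and stays.
- pawl_tip (a point): Middle of the crossbar atop the pawl's flat steel lever (14 x 6 mm): bar 36 mm long across the slide, 12 mm thick, 70 mm from the hinge. The hinge is level, across the slide, fixed 34 mm above the table on the slide's centre line. Crossbar about 95 to 100 mm above the table at the start, with some 50 mm free between it and the pusher's handle. The frame turns with the pawl.
- pusher (a joint): How far the pusher of that jig is drawn back, away from the jar (m): 0 to 0.016 at the start, 0.07 fully back at its stop. Slides stiffly (about 4 N) and stays where it is left.
- pusher_grip (a point): Middle of the pusher's upright round black handle, 22 mm across, from 52 to 107 mm above the table; the point is 85 mm up and moves with the pusher. x axis: level, along the slide towards the jar (backward is -x, roughly towards the robot); z up. The pawl's hinge is at x = -0.135 m + pusher in this frame. The 70 mm wide, 60 mm high pusher plate stands 56 mm ahead.
- jar_mid (a point): Middle, half-way up, of the jar in the jig: yellow contents, white label, black lid, 70 mm across, 100 mm tall, 0.55 kg, upright on the 12 mm base plate between pusher plate and V-shaped stop; z up. Not to be handled. Other jars stand about, none of them in a jig.
- spare_pawl (a joint): Pawl of the other jig (rad): same make, no jar in it, some 40 cm to the side. 0 to 0.25 = engaged; leave it so.

How it is judged:
On the way:
1. the pawl is flipped back clear of the rack (value of joint pawl above 1.1 rad), for 0.2 s.
At the end, for the whole second after the job is handed in: The pawl lies flipped back (joint above 1.1 rad), the pusher is drawn back to within 15 mm of its stop (joint above 0.055 m), the jar stands upright (within 10 degrees) no more than 20 mm from where it stood, and the empty jig's pawl is still engaged (value of joint pawl above 1.1 rad and value of joint pusher above 0.055 m and angle between jar_mid's own z axis and vertical below 0.17 rad and distance of jar_mid from where it was at the start of the episode below 0.02 m and value of joint spare_pawl below 0.5 rad); the robot touches nothing.
It fails at once if the jar in the jig is tipped or knocked out of its seat (angle between jar_mid's own z axis and vertical above 0.35 rad or distance of jar_mid from where it was at the start of the episode above 0.03 m).
It fails at once if the empty jig's pawl is released (value of joint spare_pawl above 0.7 rad).
It also fails if it takes over 43 s, if anything falls off the work surface, if the arm or the gripper's body presses on something with over 40 N, if the wrist force passes 120 N, or if a joint passes its speed limit or range.

## Working session

There is one attempt and no reset: what is moved stays moved. The work goes in short steps, Python scripts to look and compute and a tool call to move; the robot and the scene stay as the last step left them, time stands still between calls to the robot, and variables do not carry over. Pictures are saved under pics/ and viewed, and the job is handed in when it is done.

Besides the shell and the picture viewer there is one more tool, called after "Emit:" as name([rows], argument=value, ...), one row to a line, values as JSON. jog_arm: Moves the arm, as the interface text tells. Its arguments: {"type":"object","properties":{"targets":{"type":"array","items":{"type":"array"}},"force":{"type":"number"}},"required":["targets"]}

```bash
mkdir -p pics; cat > h.py <<'E'
import numpy as np, cv2
from rig import manip, get_image, camera_model, sign_off, spot_in, silhouettes, spot_point
def deproj(cam,u,v,d):
    c=camera_model(cam);K=np.array(c["mtx"]);T=np.array(c["world_from_camera"])
    p=np.array([(u-K[0,2])/K[0,0]*d,-(v-K[1,2])/K[1,1]*d,-d,1]);return (T@p)[:3]
def ray_z(cam,u,v,z):
    o=np.array(camera_model(cam)["world_from_camera"])[:3,3];q=deproj(cam,u,v,1.)
    return o+(q-o)*(z-o[2])/(q[2]-o[2])
def save(n,img): cv2.imwrite('pics/'+n,img[:,:,::-1])
E
python3 - <<'E'
from h import *
print(manip.get_state())
for cam in ("scene","top"):
    im,d=get_image(cam);save(cam+'0.png',im);np.save(cam+'0.npy',d)
    c=camera_model(cam);print({k:np.round(v,3).tolist() if not isinstance(v,str) else v for k,v in c.items()})
    for n,z in (("pawl_tip",.097),("pusher_grip",.085),("jar_mid",.062)):
        for r in spot_point(n,cam)[:3]:
            u,v=r["position"];print(cam,n,round(r["score"],2),np.round([u,v],1),ray_z(cam,u,v,z).round(3))
E
```

```text
{'clock': 0.0, 'qpos': array([-1.27799041e+00,  2.76595954e-01,  1.50616033e+00,  4.03701921e-05,
        1.36066396e+00, -1.20962357e-01]), 'qd': array([-8.97734879e-04, -1.04686343e-03, -5.69051476e-04,  4.23298354e-04,
       -2.41151638e-04, -8.67781526e-05]), 'effort': array([-9.38915800e-04, -4.16780627e+01, -2.45811760e+01, -3.38997506e-04,
        1.12666312e-02, -1.31355287e-05]), 'position': array([ 0.23106896, -0.52598568,  0.24742828]), 'ee_rot': array([ 0.14520332, -0.14528641,  0.69267351, -0.69138358]), 'contact_force': array([ 0.35985838, -0.31972354,  0.23902199]), 'moment': array([ 0.02813955,  0.01005818, -0.01559551]), 'width': 0.08519145000370758}
{'mtx': [[426.191, 0.0, 322.741], [0.0, 426.191, 199.32], [0.0, 0.0, 1.0]], 'world_from_camera': [[-0.838, -0.4, 0.372, 0.958], [0.546, -0.59, 0.596, 0.536], [-0.019, 0.702, 0.712, 0.738], [0.0, 0.0, 0.0, 1.0]]}
scene pawl_tip 0.54 [410.5 228.6] [0.524 0.165 0.097]
scene pusher_grip 0.79 [372.  262.8] [0.632 0.182 0.085]
scene jar_mid 0.98 [329.2 299. ] [0.734 0.19  0.062]
{'mtx': [[406.049, 0.0, 320.552], [0.0, 406.049, 200.063], [0.0, 0.0, 1.0]], 'world_from_camera': [[-0.086, 0.968, -0.237, 0.462], [-0.996, -0.085, 0.017, -0.003], [-0.003, 0.238, 0.971, 0.792], [0.0, 0.0, 0.0, 1.0]]}
top pawl_tip 0.75 [214.9 270.2] [0.525 0.173 0.097]
top pusher_grip 0.59 [212.  272.9] [0.522 0.181 0.085]
top pusher_grip 0.58 [212.  215.3] [0.623 0.179 0.085]
top jar_mid 0.88 [211.2 160.4] [0.735 0.184 0.062]
```

View pics/scene0.png

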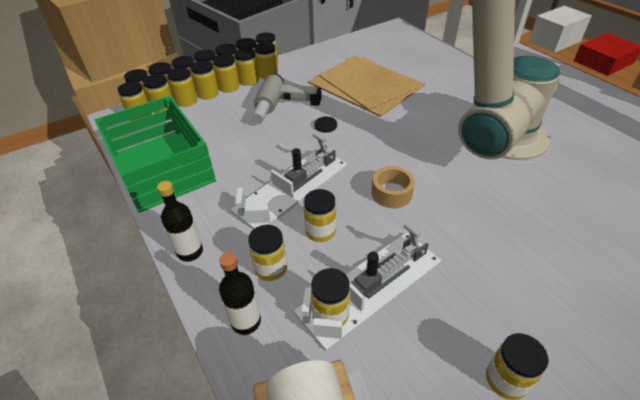

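View pics/top0.png

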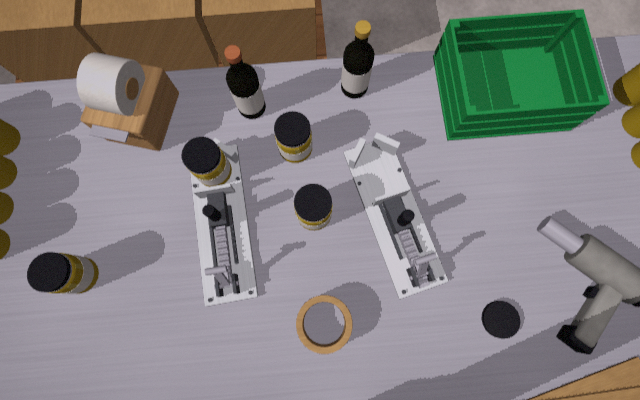

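The jar is in the left jig in the top view: jar at (208,162), handle at (212,213), pawl crossbar near (217,270). The empty jig is on the right, around (405,220). I'll zoom in for the axis and the pawl.

```bash
python3 - <<'E'
from h import *
a=cv2.imread('pics/top0.png')[130:310,150:290];b=cv2.imread('pics/scene0.png')[215:350,290:450]
cv2.imwrite('pics/tz.png',cv2.resize(a,None,fx=3.3,fy=3.3,interpolation=2))
cv2.imwrite('pics/sz.png',cv2.resize(b,None,fx=4,fy=4,interpolation=2))
d=np.load('top0.npy')
# heightmap points near jig
P=[]
for v in range(130,310):
    for u in range(150,290):
        if d[v,u]>0: P.append(np.r_[deproj("top",u,v,d[v,u]),u,v])
P=np.array(P)
base=P[(P[:,2]>.006)&(P[:,2]<.018)&(P[:,0]>.45)&(P[:,0]<.8)&(P[:,1]>.1)&(P[:,1]<.26)]
print(len(base),cv2.minAreaRect(base[:,:2].astype(np.float32)*1000))
h=P[(P[:,2]>.075)&(P[:,2]<.13)&(P[:,0]<.68)&(P[:,0]>.45)&(P[:,1]>.1)&(P[:,1]<.26)]
for q in h: print(q.round(3))
E
```

```text
Traceback (most recent call last):
  File "h.py", line 4, in deproj
    c=camera_model(cam);K=np.array(c["mtx"]);T=np.array(c["world_from_camera"])
ValueError: time passes only in moves, steps and waits
```

View pics/tz.png

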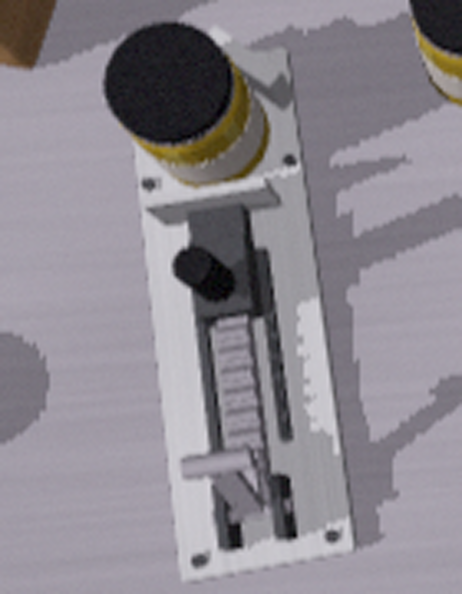

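View pics/sz.png

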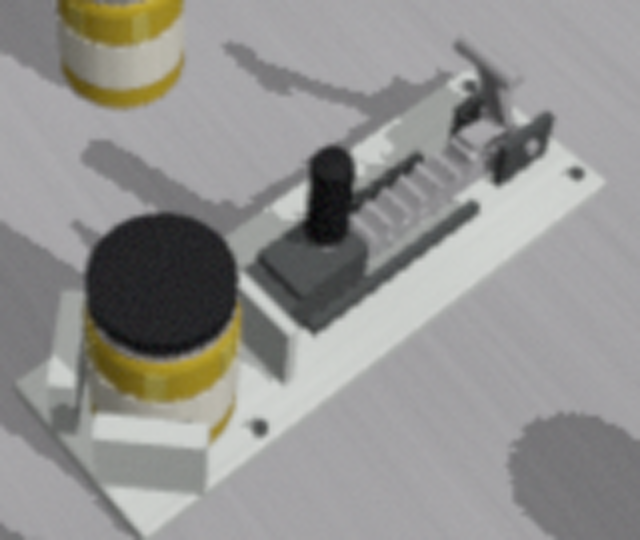

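The zoom shows the lever leaning towards the jar, with the crossbar at about (214,270) and the handle top at about (208,210) in the top view. My loop called camera_model too many times, so I'll cache it.

```bash
sed -i 's/^def deproj/_c={}\n_cm=camera_model\ndef camera_model(n):\n    if n not in _c:_c[n]=_cm(n)\n    return _c[n]\ndef deproj/' h.py
cat > meas.py <<'E'
from h import *
def pts(cam,d,u0,u1,v0,v1):
    c=camera_model(cam);K=np.array(c["mtx"]);T=np.array(c["world_from_camera"])
    v,u=np.mgrid[v0:v1,u0:u1];z=d[v0:v1,u0:u1]
    p=np.stack([(u-K[0,2])/K[0,0]*z,-(v-K[1,2])/K[1,1]*z,-z,np.ones_like(z)],-1)
    w=(p@T.T)[...,:3];m=z>0
    return np.c_[w[m],u[m],v[m]]
E
python3 - <<'E'
from meas import *
d=np.load('top0.npy');P=pts("top",d,150,290,130,310)
sel=lambda P,a,b,x0=.45,x1=.8:P[(P[:,2]>a)&(P[:,2]<b)&(P[:,0]>x0)&(P[:,0]<x1)&(P[:,1]>.08)&(P[:,1]<.28)]
b=sel(P,.007,.018);print(len(b),cv2.minAreaRect(b[:,:2].astype(np.float32)*1000))
for cam,P in (("top",P),("scene",pts("scene",np.load('scene0.npy'),290,450,215,350))):
    t=sel(P,.104,.118,.6,.69);print(cam,"handle top",len(t),t.mean(0).round(4))
    l=sel(P,.105,.13,.69,.8);print(cam,"lid",len(l),l.mean(0).round(4))
    k=sel(P,.085,.115,.48,.58);print(cam,"bar",len(k),k.mean(0).round(4),k.min(0).round(3),k.max(0).round(3))
print(manip.get_state()["clock"])
E
```

```text
4102 ((626.4576416015625, 180.28907775878906), (309.7689208984375, 101.84114074707031), 5.057945251464844)
top handle top 116 [6.275000e-01 1.802000e-01 1.068000e-01 2.078017e+02 2.103621e+02]
top lid 1104 [7.283000e-01 1.901000e-01 1.120000e-01 2.002491e+02 1.549076e+02]
top bar 181 [5.235000e-01 1.702000e-01 1.035000e-01 2.155635e+02 2.707459e+02] [5.16e-01 1.53e-01 8.60e-02 2.04e+02 2.65e+02] [5.32e-01 1.89e-01 1.09e-01 2.26e+02 2.76e+02]
scene handle top 87 [6.323000e-01 1.825000e-01 1.066000e-01 3.726782e+02 2.561264e+02]
scene lid 1084 [7.343000e-01 1.934000e-01 1.118000e-01 3.297066e+02 2.852980e+02]
scene bar 119 [5.295000e-01 1.731000e-01 1.028000e-01 4.116555e+02 2.303277e+02] [5.21e-01 1.54e-01 8.60e-02 4.03e+02 2.23e+02] [5.35e-01 1.90e-01 1.08e-01 4.20e+02 2.37e+02]
0.4
```

Emit:
jog_arm([
  [0,[0.0215,0.044,0],-0.03],
  [0,[0.0215,0.044,0],-0.03],
  [0,[0.0215,0.044,0],-0.03],
  [0,[0.0215,0.044,0],-0.03],
  [0,[0.0215,0.044,0],-0.03],
  [0,[0.0215,0.044,0],-0.03],
  [0,[0.0215,0.044,0],-0.03],
  [0,[0.0215,0.044,0],-0.03],
  [0,[0.0215,0.044,0],-0.03],
  [0,[0.0215,0.044,0],-0.03],
], force=40)

```text
clock: 1.65
position: [0.4468, -0.0851, 0.2486]
ee_rot: [-0.04, 0.04, -0.706, 0.706]
contact_force: [0.8, 0.2, 0.3]
width: -0.0
```

Emit:
jog_arm([
  [0,[0.0215,0.044,0],-0.026],
  [0,[0.0215,0.044,0],0],
  [0,[0.0215,0.044,0],0],
  [0,[0.0215,0.044,0],0],
  [0,[0.0215,0.044,0],0],
  [0,[0.0215,0.044,0],0],
  [0,[0,0,0],0],
])

```text
clock: 2.52
position: [0.5763, 0.1805, 0.2477]
ee_rot: [0.032, -0.032, 0.707, -0.706]
contact_force: [-0.2, -0.3, -0.2]
width: -0.0001
```

Emit:
jog_arm([
  [0,[0,-0.0045,-0.04],0],
  [0,[0,0,-0.04],0],
  [0,[0,0,-0.03],0],
  [0,[0,0,0],0],
])

```text
clock: 3.02
position: [0.5729, 0.1718, 0.1361]
ee_rot: [-0.029, 0.033, -0.706, 0.707]
contact_force: [0.1, 0.6, 0.6]
width: -0.0002
```

```bash
python3 - <<'E'
from h import *
for cam in("scene","top"):
    im,d=get_image(cam);save(cam+'1.png',im)
a=cv2.imread('pics/top1.png')[130:310,150:290];b=cv2.imread('pics/scene1.png')[195:330,310:470]
cv2.imwrite('pics/z1.png',np.hstack([cv2.resize(a,(350,450)),cv2.resize(b,(450,450))]))
E
```

```text
(no output)
```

View pics/z1.png

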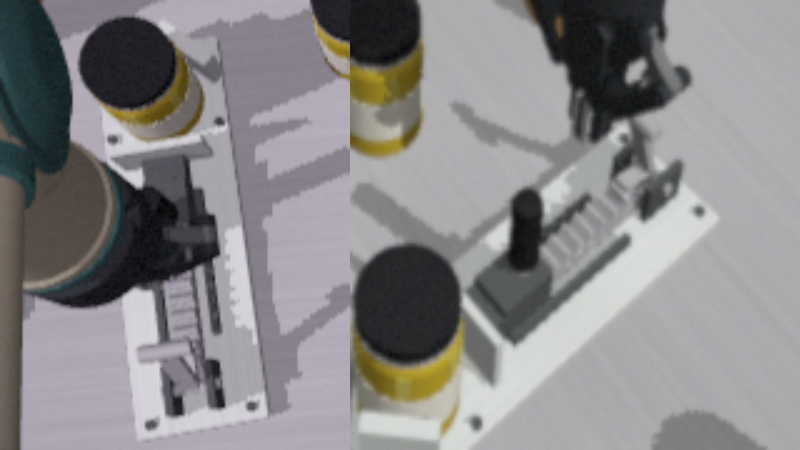

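The closed fingers hang between the bar and the handle, above the slide. Next I lower them, then sweep backward.

Emit:
jog_arm([
  [0,[0,0.004,-0.02],0],
  [0,[0,0,-0.018],0],
  [0,[-0.01,-0.001,0],0],
  [0,[-0.01,-0.001,0],0],
  [0,[-0.01,-0.001,0],0],
  [0,[-0.01,-0.001,0],0],
  [0,[-0.01,-0.001,0],0],
  [0,[0,0,0],0],
])

```text
clock: 4.12
position: [0.5241, 0.1719, 0.1004]
ee_rot: [-0.031, 0.031, -0.706, 0.706]
contact_force: [-0.8, 0.2, 0.3]
width: -0.0001
```

Emit:
jog_arm([
  [0,[-0.012,-0.001,0],0],
  [0,[-0.012,-0.001,0],0],
  [0,[-0.012,-0.001,0],0],
  [0,[-0.012,-0.001,0],0],
  [0,[-0.012,-0.001,0],0],
  [0,[-0.008,-0.001,0],0],
  [0,[0,0,0],0],
  [0,[0,0,0],0],
])

```text
clock: 5.12
position: [0.4578, 0.1661, 0.1005]
ee_rot: [0.031, -0.031, 0.706, -0.706]
contact_force: [-0.7, 0.2, -0.5]
width: 0.0002
```

```bash
python3 - <<'E'
from h import *
for cam in("scene","top"):
    im,d=get_image(cam);save(cam+'2.png',im)
a=cv2.imread('pics/top2.png')[130:330,150:290];b=cv2.imread('pics/scene2.png')[165:330,310:480]
cv2.imwrite('pics/z2.png',np.hstack([cv2.resize(a,(350,500)),cv2.resize(b,(450,450+50))]))
E
```

```text
(no output)
```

View pics/z2.png

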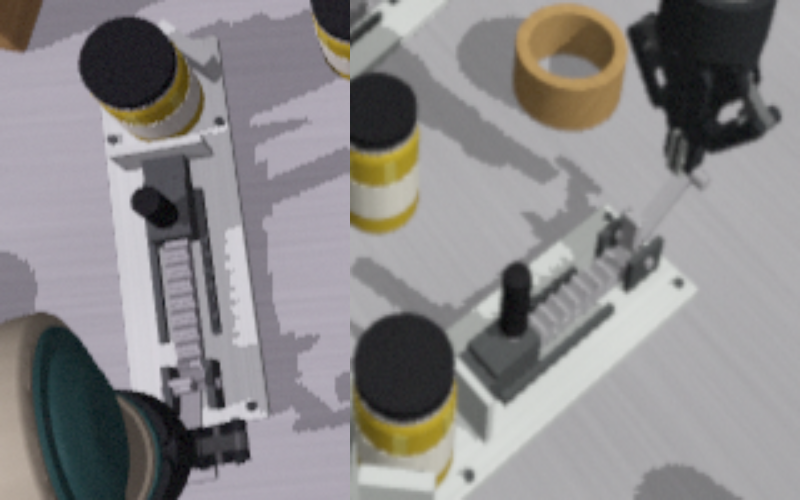

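The lever is past upright and leaning back. Now I retract up, open over the handle, and check the pawl there.

Emit:
jog_arm([
  [0,[0,0,0.04],0],
  [0.06,[0,0,0.04],0],
  [0.06,[0.043,0.0038,0.01],0],
  [0.06,[0.043,0.0038,0],0],
  [0.06,[0.043,0.0038,0],0],
  [0.06,[0.043,0.0038,0],0],
  [0.06,[0,0,0],0],
  [0.06,[0,0,0],0],
])

```text
clock: 6.22
position: [0.6285, 0.1811, 0.1896]
ee_rot: [-0.03, 0.032, -0.706, 0.707]
contact_force: [-0.1, -0.3, 0.1]
width: 0.0599
```

```bash
python3 - <<'E'
from meas import *
for cam in("scene","top"):
    im,d=get_image(cam);save(cam+'3.png',im)
    if cam=="scene":
        P=pts(cam,d,290,450,215,350);t=P[(P[:,2]>.095)&(P[:,2]<.112)&(P[:,0]>.6)&(P[:,0]<.66)&(P[:,1]>.15)&(P[:,1]<.21)];print(len(t),t.mean(0).round(4))
a=cv2.imread('pics/top3.png')[130:330,150:290];b=cv2.imread('pics/scene3.png')[165:330,310:480]
cv2.imwrite('pics/z3.png',np.hstack([cv2.resize(a,(350,500)),cv2.resize(b,(450,450+50))]))
E
```

```text
124 [6.335000e-01 1.834000e-01 1.044000e-01 3.723871e+02 2.574919e+02]
```

View pics/z3.png

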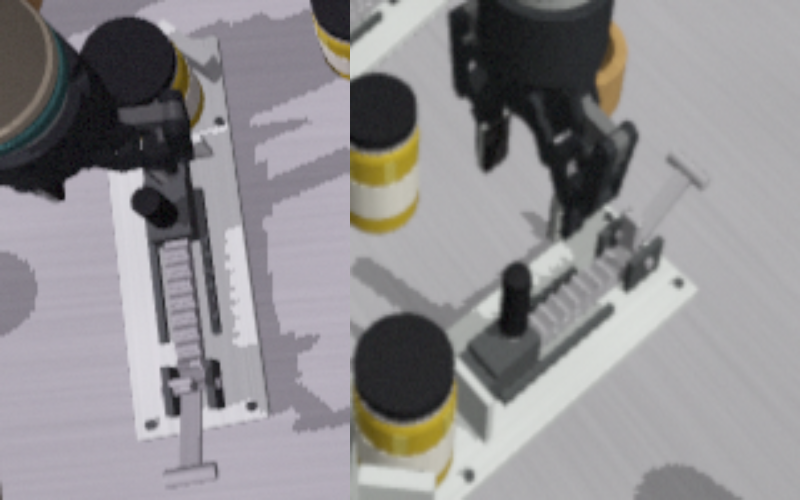

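The pawl lies flipped about 60° back and stays there; the handle is directly below the open gripper. Now I lower and grip.

Emit:
jog_arm([
  [0.06,[0.001,0,-0.035],0],
  [0.06,[0,0,-0.035],0],
  [0.06,[0,0,-0.03],0],
  [0.06,[0,0,0],0],
  [0,[0,0,0],0],
  [0,[0,0,0],0],
  [0,[0,0,0],0],
  [0,[0,0,0],0],
], force=40)

```text
clock: 7.32
position: [0.6313, 0.1804, 0.0925]
ee_rot: [-0.032, 0.03, -0.706, 0.707]
contact_force: [-0.8, -4.1, 7.4]
width: 0.0211
```

Gripped, width 21 mm. Pulling back.

Emit:
jog_arm([
  [0,[-0.008,-0.0007,0],0],
  [0,[-0.008,-0.0007,0],0],
  [0,[-0.008,-0.0007,0],0],
  [0,[-0.008,-0.0007,0],0],
  [0,[-0.008,-0.0007,0],0],
  [0,[-0.008,-0.0007,0],0],
  [0,[-0.007,-0.0006,0],0],
  [0,[0,0,0],0],
])

```text
clock: 8.32
position: [0.5773, 0.1754, 0.0925]
ee_rot: [-0.033, 0.029, -0.706, 0.707]
contact_force: [2.2, -4.9, 6.1]
width: 0.0209
```

Emit:
jog_arm([
  [0,[-0.005,-0.0004,0],0],
  [0,[-0.005,-0.0004,0],0],
  [0,[-0.003,-0.0003,0],0],
  [0,[0,0,0],0],
])

```text
clock: 8.82
position: [0.5699, 0.1747, 0.0926]
ee_rot: [-0.037, 0.025, -0.706, 0.707]
contact_force: [12.6, -2.7, -1.8]
width: 0.021
```

Force has risen to 12.6 N, as it would at the stop. I'll ease off, open, rise and look.

Emit:
jog_arm([
  [0,[0.003,0,0],0],
  [0.06,[0,0,0],0],
  [0.06,[0,0,0],0],
  [0.06,[0,0,0.03],0],
  [0.06,[0,0,0.05],0],
  [0.06,[0,0.03,0.05],0],
  [0.06,[-0.02,0.05,0.02],0],
  [0.06,[-0.02,0.05,0],0],
  [0.06,[-0.02,0.05,0],0],
  [0.06,[0,0,0],0],
])

```text
clock: 10.07
position: [0.5025, 0.3587, 0.24]
ee_rot: [0.032, -0.034, 0.707, -0.706]
contact_force: [0.1, -0.5, 0.6]
width: 0.0601
```

```bash
python3 - <<'E'
from meas import *
for cam in("scene","top"):
    im,d=get_image(cam);save(cam+'4.png',im)
    P=pts(cam,d,150,470,130,350)
    f=lambda a,b,x0,x1:P[(P[:,2]>a)&(P[:,2]<b)&(P[:,0]>x0)&(P[:,0]<x1)&(P[:,1]>.13)&(P[:,1]<.24)]
    for n,t in(("handle",f(.104,.118,.53,.66)),("lid",f(.105,.13,.69,.8)),("bar",f(.05,.1,.4,.45))): print(cam,n,len(t),t.mean(0).round(4)[:3])
    for r in spot_point("pawl_tip",cam)[:2]: print(r["score"],r["position"])
a=cv2.imread('pics/top4.png')[130:330,150:290];b=cv2.imread('pics/scene4.png')[165:360,290:480]
cv2.imwrite('pics/z4.png',np.hstack([cv2.resize(a,(350,500)),cv2.resize(b,(450,450+50))]))
E
```

```text
scene handle 80 [0.5715 0.1761 0.1066]
scene lid 1085 [0.7342 0.1934 0.1117]
scene bar 83 [0.4464 0.1666 0.0724]
0.74 [434.5, 222.1]
top handle 126 [0.5666 0.1742 0.1069]
top lid 1104 [0.7284 0.19   0.112 ]
top bar 172 [0.4424 0.1628 0.0734]
0.56 [224.3, 322.9]
```

View pics/z4.png

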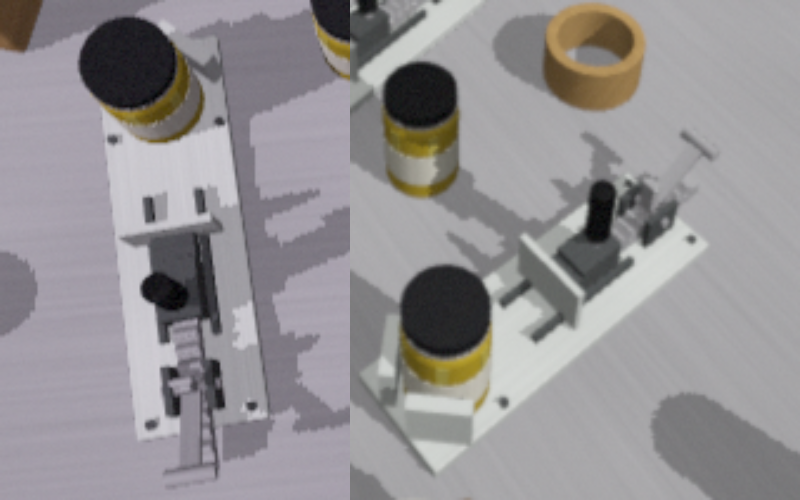

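View pics/top4.png

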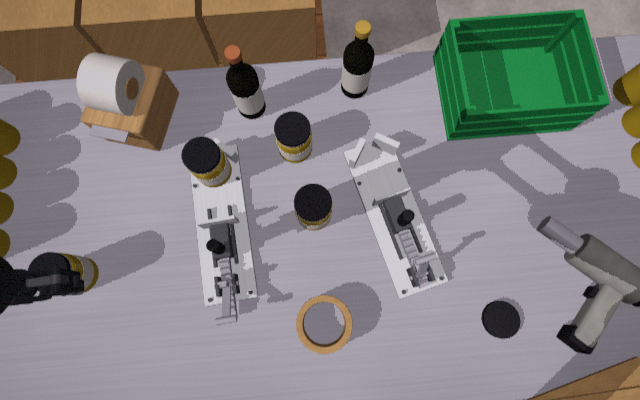

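The handle moved 61 mm, the jar hasn't moved, the pawl lies back, the spare pawl looks unchanged, and the gripper is clear of everything.

```bash
python3 -c "
from rig import sign_off; print(sign_off())"
```

```text
the job is handed in; nothing more can be done
None
```

I flipped the pawl back on the jig holding the jar and drew its pusher back to the stop. I handed the job in at about 10 s. `sign_off` gives no verdict, so this rests on my last checks:

- **Pawl:** it lies over at roughly 56–60° from upright, away from the jar. The crossbar is about 73 mm above the table, behind the hinge. I estimated this angle from images and depth rather than reading it from the joint.
- **Pusher:** both cameras show the handle moved back about 61 mm. With a start of 0 to 16 mm that puts the joint above 0.055 m. The pull force rose to 12.6 N at the end, as it would at the stop. That implies a start of about 9 mm, while my first estimate was about 3 mm. Either value meets the limit.
- **Jar:** the lid moved less than 1 mm in both cameras, and the jar is upright.
- **Empty jig:** its pawl looks unchanged and engaged in the top view. I checked this by eye only.
- **Gripper:** it is open at z = 0.24 m and touches nothing, with force readings near zero.

The two cameras' depth positions differed by about 5 mm in x throughout, and I worked with their mean.

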